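Clear the bottle off the spring gauge, then draw the gauge to its marker

TASK

The spring gauge needs its daily check, but somebody has left a bottle on its bed in the way of the slide. Move that bottle into the white tray and stand it upright there without dropping it; then draw the gauge's slide out until its paddle stands in line with the marker on the edge of the bed, keep it there for a second, and ease it back fully home without letting it snap. Leave everything else as it stands.

Things in the scene. Friction and masses are not known exactly. Their poses are not given: they have to be found in the camera images.
- gauge: Spring gauge, fixed: a bed plate 330 x 130 mm, 12 mm thick, with a grey housing (100 x 90 mm, top at 75 mm, face at x = +80 mm, its rear at +180 mm) on one end, and a slide. Origin: on the bench, below the paddle when home. x along the bed from its open end (-150 mm) to the housing end (+180 mm), z up. The slide is drawn to -x.
- slide (a joint): How far the slide is drawn out of the housing, m: 0 fully home, stop at 0.11. A spring pulls it home: about 2 N at 0 plus 1 N for each further 10 mm, damped; let go when drawn out, it snaps back.
- paddle (a point): Middle of the slide's paddle, 80 mm above the bench. Paddle: upright steel plate 8 mm thick (gauge x), 70 wide (y), 44 to 92 mm above the bench, on a block 40 x 50 mm (12 to 44 mm up). A 12 mm rod 30 mm up runs from it into the housing. Gap from paddle to housing, when home: 76 mm; closed fingers can reach down behind the paddle and draw it, or it can be pinched.
- marker: Marker, fixed on the bed's +y edge (54 mm off its middle line), 55 to 85 mm before the paddle's home place: upright steel plate 8 mm thick (x), 18 wide, top 86 mm above the bench, on a 22 mm foot. Origin: middle of the foot's underside; axes as the gauge's. The paddle passes beside it and is in line when both plates have the same x in the gauge's frame.
- bottle: An upright amber bottle with a blue screw cap, 138 mm high; body 64 mm across up to 90 mm height, neck 40 mm across, cap 48 mm across from 108 to 138 mm. 0.25 to 0.5 kg. Origin: centre of its underside, z up. It stands on the bed of the gauge in front of the paddle (on the open side), in the slide's way, and is to be moved.
- tray: The shallow white tray on the bench, fixed: 240 (x) x 140 (y) mm outside, 24 mm high, walls and floor 5 mm. Origin: centre of its underside, z up. It stands on one side of the gauge or the other. A bottle already stands near its +x end, the -x half is free.
- mate: An upright amber bottle with a blue screw cap, 138 mm high; body 64 mm across up to 90 mm height, neck 40 mm across, cap 48 mm across from 108 to 138 mm. 0.25 to 0.5 kg. Origin: centre of its underside, z up. It already stands in the tray and stays there.
- rack: White vial rack with vials, fixed, 210 (x) x 100 (y) mm, 67 mm high, on the other side of the gauge. Origin: centre of its underside.
- cap: A loose blue cap, 44 mm across, 24 mm high, lying on the housing of the gauge. Origin: centre of its underside. Leave alone.

How it is judged:
By the outcome, as a careful person would: the job done as asked, in the order asked, and still so for the second after the job is handed in, with the robot touching nothing.
It also fails if it takes over 58 s, if anything falls off the work surface, if the arm or the gripper's body presses on something with over 40 N, if the wrist force passes 120 N, or if a joint passes its speed limit or range.

ROBOT

A 6-joint arm with a two-finger parallel gripper is mounted at the origin on the work surface. World frame = base frame: x ahead of the robot, y to its left, z up, the work surface at z = 0. Lengths are in m, angles in degrees, forces in N, time in s.
With the tool pointing down it reaches from about 0.4 to 0.825 m from the base axis. Payload 7 kg.
Tool frame: the origin (TCP) lies midway between the tips of the shut fingers; the grasp point (between the pads) lies 19 mm behind it; z points along the fingers, y is the line along which they close (so a half turn about z gives the same grasp; the last joint's range is limited). The gripper opens to 88 mm and grips with 3 to 60 N. Pads are 19 mm wide; open, the fingers measure 130 mm over their backs; the gripper's body (78 mm by 193 mm) begins 47 mm behind the grasp point.
Start: joints at [85.262, 20.546, 0.682, 0, -70.136, -16.507], TCP at [0.245, 0.629, 0.227] pointing down, gripper open.
Joint ranges: [-176.03, 176.03], [-82.01, 121.73], [-58.28, 71.71], [-173.87, 95.51], [-174.79, -0.11], [-173.66, 173.66]. Speed limits (degrees/s): [136.94, 136.94, 172.46, 180, 180, 180].

INTERFACE

Orientations are given as [roll, pitch, yaw] about the fixed x, y, z axes, in that order (R = Rz(yaw) Ry(pitch) Rx(roll)).
In Python, from plant import get_state, optics, order gives the robot as it stands. The module is installed in compiled form; this text tells all that it offers.
- The arm moves only by the tool send_rows, never from a script. Its argument "moves" is a list of rows, each an object with "slide": the shift along the tool's x, y, z as a fraction of full scale, a list of three; "turn": the turn about the tool's z as a fraction of full scale; "gripper": the opening, from 0 (shut) to 1 (fully open). A call has exactly 5 rows; each row is the pose to reach, as a shift and turn from the pose commanded when the call began, along the tool's axes at that moment; what a row does not reach only later rows make up. Full scale, the value 1, is 150 mm for a shift and 90 degrees for a turn. A row lasts 1/12 s, in which the tool goes at most 41.7 mm and 7.16 degrees, less where a joint would pass 70% of its speed; a pose out of reach is approached as far as the arm can. A call with a number of a shift or a turn outside -1 to 1 is refused whole. A call with a gripper value outside its range is refused whole. The fingers move at their own pace and stop on an object; "newtons" is the grip in N (left out, the last holds). Time passes only in rows, so rows that repeat a pose let the fingers close, or fill a call up. It gives the time, the measured TCP pose, the force, the opening and the grip force at its end, in the units of the state.
- get_state(): the state, without advancing time (a new reading comes with each control period).
- optics.capture(name): name is "scene" or "side" or "wrist"; returns a dict with "img" (384x512x3 uint8, red, green, blue), "intrinsics" (3x3 intrinsics, pixels), "origin" and "attitude" of the camera in the world. Camera axes: x right, y down, z forward; pixel columns grow to the right and rows downward; lengths in m; the calibration is good to about 2 mm. A picture is of the moment at which its call begins. There is no depth.
- order.close_job(): hands the job in; it is judged then, once.
Trained networks look in the newest picture that a camera, given by its name, has taken for a name from the list of things; names that differ only in an ending like _2 or _b are one class to them, and where a whole thing is asked for, a point or a joint stands for the part that bears it (a point fixed in the world has none). Each returns a list of dicts, best first, with "p" (0 to 1); they miss things now and then, are a little off and sometimes report something else, mostly with a low value. They report only what shows in the picture. A call takes as long as a camera call.
- optics.look_for(camera, name): "location" ([x, y, z] in m, in world coordinates, good to about 4 mm: the middle of the surface that is visible of it).
The state is a dict: "time_s": time; "joints": joint angles; "qd": joint speeds; "joint_torque": joint torques, N m; "tcp_pos": TCP position; "eef_rot": TCP orientation; "contact_force": force on the tool from outside, world axes, zero at the start; "moment": the same for the moment, N m; "gripper_width": finger opening in m; "gripper_force": force on a finger pad.
Only numpy, scipy, OpenCV 4.12 (cv2) and the standard library are available. Lean on these libraries where they do the work, as an engineer would, in place of code of your own. Each camera call takes 0.05 s, during which the arm holds its last target. There are 200 camera calls.

## Working session

There is one attempt and no reset: what is moved stays moved. The work goes in short steps, Python scripts to look and compute and a tool call to move; the robot and the scene stay as the last step left them, time stands still between calls to the robot, and variables do not carry over. Pictures are saved under pics/ and viewed, at most 10 in all, crops included, and the job is handed in when it is done.

Besides the shell and the picture viewer there is one more tool, called by a JSON object that holds its "fn" and its "kwargs", one argument or row to a line. send_rows: Moves the arm, as the interface text tells. Shift numbers are shares of 150 mm and turn numbers shares of 90 degrees, none past 1 either way. Its arguments: {"type":"object","properties":{"moves":{"type":"array"},"newtons":{"type":"number"}},"required":["moves"]}

```bash
mkdir -p pics
cat > h.py <<'E'
import numpy as np, cv2
from plant import get_state, optics, order
def cap(*names):
    d={}
    for n in names: d[n]=optics.capture(n)
    return d
def save(c,fn): cv2.imwrite(fn,cv2.cvtColor(c["img"],cv2.COLOR_RGB2BGR))
def att(c):
    a=np.array(c["attitude"],float)
    if a.shape==(3,3): return a
    from scipy.spatial.transform import Rotation as R
    return R.from_euler('xyz',a.ravel(),degrees=True).as_matrix() if a.size==3 else R.from_quat(a.ravel()).as_matrix()
def ray(c,u,v):
    d=att(c)@np.linalg.inv(c["intrinsics"])@np.array([u,v,1.]); return np.array(c["origin"]),d/np.linalg.norm(d)
def proj(c,p):
    q=np.array(c["intrinsics"])@(att(c).T@(np.array(p)-c["origin"])); return q[:2]/q[2]
def atz(c,u,v,z):
    o,d=ray(c,u,v); return o+d*(z-o[2])/d[2]
def tri(a,b): # [(cam,u,v)]..
    A=np.zeros((3,3));B=np.zeros(3)
    for o,d in (a,b):
        P=np.eye(3)-np.outer(d,d);A+=P;B+=P@o
    return np.linalg.solve(A,B)
E
python3 - <<'E'
from h import *
import pickle
np.set_printoptions(precision=4,suppress=True)
d=cap("scene","side","wrist")
pickle.dump(d,open("d0.pkl","wb"))
for n in d: save(d[n],f"pics/{n}0.png"); print(n,d[n]["attitude"],d[n]["origin"],d[n]["intrinsics"][0][0])
for n in d:
  for t in ["gauge","paddle","slide","marker","bottle","tray","rack","cap"]:
    try:
      for r in optics.look_for(n,t)[:3]: print(n,t,np.round(r["location"],4),round(r["p"],2))
    except Exception as e: print(n,t,e)
print(get_state())
E
```

```text
scene [-126.4759   -0.4393  135.0827] [1.3371 0.6526 0.7852] 478.66971189298164
side [-127.3699   -0.9889  -23.9096] [ 0.2826 -0.8196  0.7525] 456.50811839749974
wrist [ 161.9076   -0.092  -111.2838] [0.3226 0.599  0.3851] 337.85932167105926
scene gauge [ 0.5821 -0.0337  0.0515] 0.69
scene gauge [ 0.6777 -0.006   0.0295] 0.57
scene gauge [0.4974 0.3373 0.0084] 0.33
scene paddle [ 0.5872 -0.0309  0.0494] 0.9
scene slide [ 0.5862 -0.0324  0.052 ] 0.59
scene marker [0.5037 0.0151 0.0492] 0.53
scene bottle [ 0.5335 -0.0288  0.0987] 0.82
scene tray [0.4984 0.3394 0.0079] 0.9
scene rack [ 0.5271 -0.3181  0.043 ] 0.96
scene cap [ 0.7477 -0.0416  0.0973] 0.69
side gauge [ 0.6235 -0.0705  0.0127] 0.77
side paddle [ 0.5813 -0.0471  0.0474] 0.68
side paddle [0.5672 0.2707 0.0827] 0.31
side slide [ 0.5773 -0.0494  0.0478] 0.75
side bottle [ 0.5102 -0.0678  0.0985] 0.85
side bottle [0.5674 0.2709 0.0833] 0.17
side tray [0.4825 0.3151 0.0025] 0.83
side tray [ 0.5771 -0.0499  0.0472] 0.68
side rack [ 0.5009 -0.3696  0.0447] 0.79
side rack [ 0.6194 -0.0708  0.012 ] 0.53
side rack [0.4945 0.0094 0.0535] 0.23
side cap [ 0.7347 -0.0539  0.0999] 0.57
side cap [ 0.51   -0.0707  0.0972] 0.56
{'time_s': 1.35, 'joints': array([ 85.2624,  20.5453,   0.6817,   0.002 , -70.1335, -16.5064]), 'qd': array([ 0.0326,  0.022 , -0.0246,  0.0029, -0.0517, -0.0538]), 'joint_torque': array([  0.0002, -58.2402,  29.3303,   7.0027,   0.0125,   0.    ]), 'tcp_pos': array([0.2446, 0.6291, 0.2266]), 'eef_rot': array([-179.9966,   -0.0009,  -21.2434]), 'contact_force': array([ 0.1974, -0.3046, -0.3412]), 'moment': array([-0.0078, -0.0189, -0.087 ]), 'gripper_force': 0.0, 'gripper_width': 0.0879106775324536}
```

View pictures.

View pics/scene0.png

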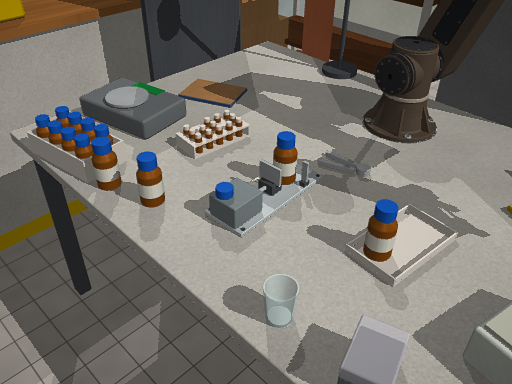

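View pics/side0.png

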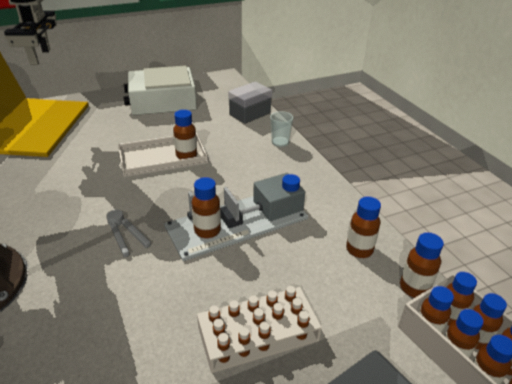

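Run:
```python
import pickle,cv2,numpy as np
d=pickle.load(open("d0.pkl","rb"))
def crop(n,x,y,w,h,s=5):
    i=cv2.cvtColor(d[n]["img"],cv2.COLOR_RGB2BGR)[y:y+h,x:x+w]
    return cv2.resize(i,None,fx=s,fy=s,interpolation=cv2.INTER_CUBIC)
def grid(im,x,y,s=5):
    for k in range(0,im.shape[1]//s,10): 
        cv2.line(im,(k*s,0),(k*s,6),(0,255,255),1); cv2.putText(im,str(x+k),(k*s,16),0,.35,(0,0,255),1)
    for k in range(0,im.shape[0]//s,10):
        cv2.line(im,(0,k*s),(6,k*s),(0,255,255),1); cv2.putText(im,str(y+k),(6,k*s+4),0,.35,(0,0,255),1)
    return im
cv2.imwrite("pics/g_scene.png",grid(crop("scene",200,125,130,110),200,125))
cv2.imwrite("pics/g_side.png",grid(crop("side",160,170,155,95),160,170))
t1=grid(crop("scene",340,195,120,90),340,195); t2=grid(crop("side",112,105,104,75),112,105)
cv2.imwrite("pics/tr.png",cv2.resize(np.vstack([cv2.copyMakeBorder(a,0,0,0,600-a.shape[1],0) for a in(t1,t2)]),None,fx=.72,fy=.72))
```

```text
(no output)
```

View pics/g_scene.png

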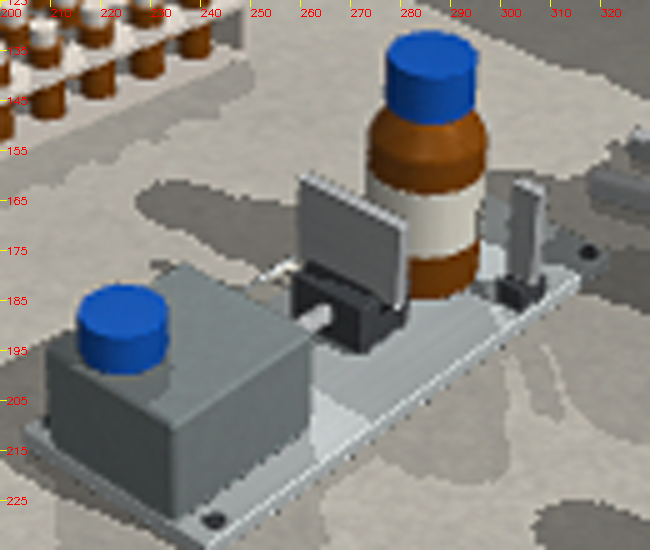

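View pics/g_side.png

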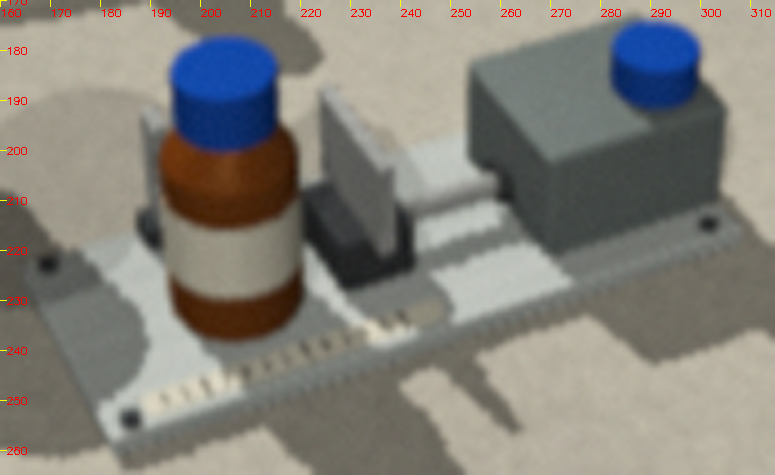

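View pics/tr.png

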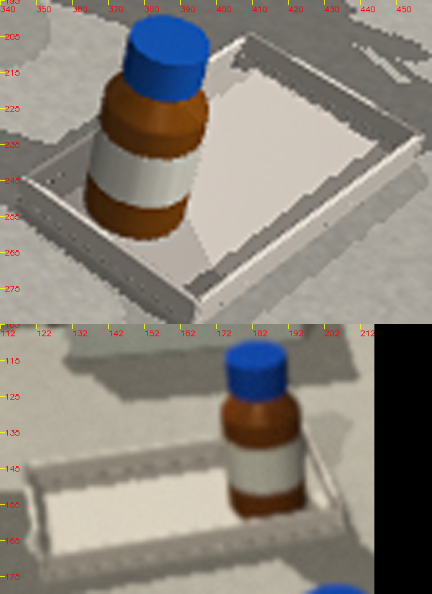

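Run:
```python
from h import *
import pickle
from scipy.optimize import least_squares
np.set_printoptions(precision=4,suppress=True)
d=pickle.load(open("d0.pkl","rb")); S,D=d["scene"],d["side"]
def T(p,x): c,s=np.cos(p[2]),np.sin(p[2]); return np.array([p[0]+c*x[0]-s*x[1],p[1]+s*x[0]+c*x[1],x[2]])
def fit(obs,p0):
    f=lambda p:np.concatenate([proj(c,T(p,np.array(x)/1000))-uv for c,x,uv in obs])
    r=least_squares(f,p0,loss="soft_l1"); print("pose",r.x[:2],np.degrees(r.x[2])); print(f(r.x).reshape(-1,2).round(1).tolist()); return r.x
g=[(S,(180,65,12),(242,234)),(S,(180,-65,12),(205.6,211)),(D,(-150,-65,12),(183,257)),(D,(-150,65,12),(166,225)),(D,(180,-65,12),(308.6,216.4)),
(S,(80,45,75),(262.6,191.6)),(S,(180,45,75),(235,210.6)),(S,(80,-45,75),(236.4,177.4)),(D,(80,-45,75),(270.6,203)),(D,(180,-45,75),(305.6,191)),(D,(80,45,75),(254,183)),
(S,(0,-35,92),(260.4,160)),(S,(0,35,92),(281.4,170)),(D,(0,-35,92),(238,203.6)),(D,(0,35,92),(225.6,187.6))]
p=fit(g,[.58,-.04,.0])
c,s=np.cos(p[2]),np.sin(p[2]);inv=lambda q:np.array([c*(q[0]-p[0])+s*(q[1]-p[1]),-s*(q[0]-p[0])+c*(q[1]-p[1]),q[2]])
def t2(n,a,b):
    q=tri(ray(S,*a),ray(D,*b)); print(n,q,"gauge",inv(q)); return q
t2("marker",(306,161.4),(190,191)); t2("bottle cap",(286.4,136.2),(205,183)); t2("mate cap",(386.7,204.7),(183.7,112.8))
t2("paddle top -y",(260.4,160),(238,203.6));t2("paddle top +y",(281.4,170),(225.6,187.6));t2("hous",(262.6,191.6),(254,183))
t=[(S,(120,70,24),(395.6,277.8)),(S,(120,-70,24),(346.1,244.4)),(S,(-120,70,24),(457.8,232.5)),(S,(-120,-70,24),(409.4,204.2)),
(D,(-120,70,24),(119.8,144.4)),(D,(-120,-70,24),(123.1,170.6)),(D,(120,-70,24),(207,158.9))]
q=fit(t,[.5,.33,0]); 
for x in(-55,-60,-65): print("target",T(q,(x/1000,0,.005)))
```

```text
pose [ 0.5845 -0.0406] 3.469829557852915
[[-0.4, -0.3], [-1.7, -0.8], [0.2, 0.7], [-1.7, -2.5], [0.2, -1.9], [0.6, -1.3], [0.0, -1.0], [0.1, -1.5], [0.2, -1.5], [1.1, -1.0], [-0.8, -2.0], [-0.2, -1.0], [-0.4, -0.8], [0.2, -0.6], [-0.2, -1.3]]
marker [0.5018 0.0122 0.0879] gauge [-0.0793  0.0577  0.0879]
bottle cap [ 0.5207 -0.0455  0.1468] gauge [-0.064  -0.001   0.1468]
mate cap [0.5737 0.2906 0.1429] gauge [0.0093 0.3312 0.1429]
paddle top -y [ 0.5867 -0.0745  0.0894] gauge [ 0.0001 -0.0339  0.0894]
paddle top +y [ 0.5817 -0.0058  0.0888] gauge [-0.0006  0.0349  0.0888]
hous [0.6624 0.0071 0.0701] gauge [0.0807 0.0429 0.0701]
pose [0.5084 0.3163] -5.626016593716439
[[-0.4, 1.2], [-0.5, -1.3], [0.7, -1.5], [-0.1, -2.1], [-1.3, -1.2], [0.0, -1.4], [1.3, -3.7]]
target [0.4536 0.3217 0.005 ]
target [0.4487 0.3221 0.005 ]
target [0.4437 0.3226 0.005 ]
```

{"fn": "send_rows", "kwargs": {
  "moves": [
    {"slide": [0.19, 0.2, 0], "turn": 0.07, "gripper": 1},
    {"slide": [0.38, 0.4, 0], "turn": 0.14, "gripper": 1},
    {"slide": [0.57, 0.6, 0], "turn": 0.21, "gripper": 1},
    {"slide": [0.76, 0.8, 0], "turn": 0.28, "gripper": 1},
    {"slide": [0.95, 1.0, 0], "turn": 0.35, "gripper": 1}
  ],
  "newtons": 30
}}

```text
time_s: 1.77
tcp_pos: [0.3234, 0.4359, 0.2266]
eef_rot: [-180.0, 0.0, -53.0]
contact_force: [1.6, 0.5, 0.2]
gripper_width: 0.0879
gripper_force: 0.0
```

```bash
cat > go.py <<'E'
import sys
from h import *
def go(x,y,z,yaw=-86.5):
    s=get_state();p=s["tcp_pos"];w=np.radians(s["eef_rot"][2]);d=np.array([x,y,z])-p
    f=[d@[np.cos(w),np.sin(w),0],d@[np.sin(w),-np.cos(w),0],-d[2]]
    t=(s["eef_rot"][2]-yaw+180)%360-180
    print("t",s["time_s"],"tcp",p.round(4),"rot",s["eef_rot"].round(2),"j",s["joints"].round(0),"F",s["contact_force"].round(1),"w",round(s["gripper_width"],4)); print("slide frac",(np.array(f)/.15).round(3),"turn frac",round(t/90,3))
if __name__=="__main__": go(*map(float,sys.argv[1:]))
E
python3 go.py .519 -.045 .227
```

```text
t 1.7667 tcp [0.3234 0.4359 0.2266] rot [-1.7998e+02  1.0000e-02 -5.3030e+01] j [ 74.   8. -16.   0. -66. -37.] F [1.6 0.5 0.2] w 0.0879
slide frac [ 3.345e+00  8.860e-01 -2.000e-03] turn frac 0.372
```

{"fn": "send_rows", "kwargs": {
  "moves": [
    {"slide": [0.2, 0.05, 0], "turn": 0.07, "gripper": 1},
    {"slide": [0.4, 0.1, 0], "turn": 0.14, "gripper": 1},
    {"slide": [0.6, 0.15, 0], "turn": 0.21, "gripper": 1},
    {"slide": [0.8, 0.2, 0], "turn": 0.28, "gripper": 1},
    {"slide": [1, 0.25, 0], "turn": 0.35, "gripper": 1}
  ]
}}

```text
time_s: 2.18
tcp_pos: [0.3844, 0.2941, 0.2269]
eef_rot: [-180.0, 0.0, -84.5]
contact_force: [0.6, 0.2, 0.6]
gripper_width: 0.0879
gripper_force: 0.0
```

```bash
python3 go.py .519 -.045 .227
```

```text
t 2.1833 tcp [0.3844 0.2941 0.2269] rot [-1.7997e+02  4.0000e-02 -8.4540e+01] j [ 61.   2. -23.   0. -65. -55.] F [0.6 0.2 0.6] w 0.0879
slide frac [ 2.336 -0.679 -0.   ] turn frac 0.022
```

{"fn": "send_rows", "kwargs": {
  "moves": [
    {"slide": [0.2, -0.06, 0], "turn": 0.022, "gripper": 1},
    {"slide": [0.4, -0.12, 0], "turn": 0.022, "gripper": 1},
    {"slide": [0.6, -0.18, 0], "turn": 0.022, "gripper": 1},
    {"slide": [0.8, -0.24, 0], "turn": 0.022, "gripper": 1},
    {"slide": [1, -0.3, 0], "turn": 0.022, "gripper": 1}
  ]
}}

```text
time_s: 2.6
tcp_pos: [0.4442, 0.1494, 0.227]
eef_rot: [-180.0, 0.0, -86.2]
contact_force: [0.2, 0.3, -0.5]
gripper_width: 0.0876
gripper_force: 0.0
```

{"fn": "send_rows", "kwargs": {
  "moves": [
    {"slide": [0.2, -0.06, 0], "turn": 0, "gripper": 1},
    {"slide": [0.4, -0.12, 0], "turn": 0, "gripper": 1},
    {"slide": [0.6, -0.18, 0], "turn": 0, "gripper": 1},
    {"slide": [0.8, -0.24, 0], "turn": 0, "gripper": 1},
    {"slide": [1, -0.3, 0], "turn": 0, "gripper": 1}
  ]
}}

```text
time_s: 3.02
tcp_pos: [0.499, 0.0026, 0.2269]
eef_rot: [-180.0, 0.0, -86.2]
contact_force: [0.5, 0.8, -0.7]
gripper_width: 0.0877
gripper_force: 0.0
```

```bash
python3 - <<'E'
from h import *
import pickle
d=cap("wrist"); pickle.dump(d,open("d1.pkl","wb")); save(d["wrist"],"pics/w1.png")
c=d["wrist"]; print(c["origin"],c["attitude"])
for t in ["bottle","marker","paddle"]:
  for r in optics.look_for("wrist",t)[:2]: print(t,np.round(r["location"],4),round(r["p"],2), proj(c,r["location"]).round(1))
print(proj(c,[.519,-.045,.150]))
E
python3 go.py .519 -.045 .227
```

```text
[ 0.50334859 -0.08139506  0.38626686] [ 1.61871823e+02  7.46697725e-02 -1.76250474e+02]
bottle [ 0.5142 -0.0541  0.1505] 0.89 [239.7 124.2]
marker [0.499  0.0057 0.0496] 0.67 [256.7 172.9]
paddle [ 0.5779 -0.0404  0.046 ] 0.74 [180.3 121.9]
[232.24296222 136.87125062]
t 3.2167 tcp [0.4986 0.0033 0.2265] rot [179.99   0.   -86.37] j [ 23.   4. -21.  -0. -65. -19.] F [-0.2 -0.5  0.2] w 0.0875
slide frac [ 0.33  -0.115 -0.004] turn frac 0.001
```

View pics/w1.png

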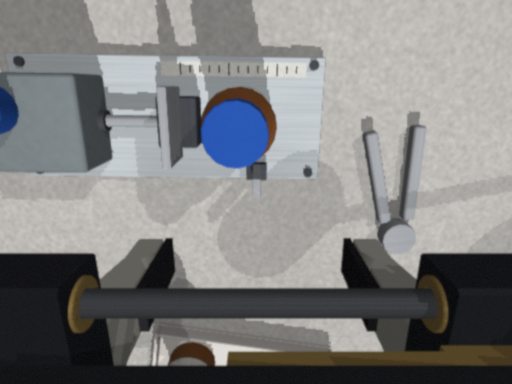

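{"fn": "send_rows", "kwargs": {
  "moves": [
    {"slide": [0.17, -0.05, 0], "turn": 0, "gripper": 1},
    {"slide": [0.342, -0.101, 0], "turn": 0, "gripper": 1},
    {"slide": [0.342, -0.101, 0.1], "turn": 0, "gripper": 1},
    {"slide": [0.342, -0.101, 0.25], "turn": 0, "gripper": 1},
    {"slide": [0.342, -0.101, 0.4], "turn": 0, "gripper": 1}
  ]
}}

```text
time_s: 3.63
tcp_pos: [0.5175, -0.0453, 0.1666]
eef_rot: [-179.9, 0.0, -86.2]
contact_force: [0.0, -0.0, 0.0]
gripper_width: 0.0878
gripper_force: 0.0
```

```bash
python3 - <<'E'
from h import *
d=cap("wrist"); c=d["wrist"]; 
hsv=cv2.cvtColor(c["img"],cv2.COLOR_RGB2HSV); m=cv2.inRange(hsv,(105,150,60),(125,255,255))
n,l,st,ce=cv2.connectedComponentsWithStats(m)
for i in range(1,n):
  if st[i,4]>300: print(st[i],ce[i].round(1),atz(c,*ce[i],.150).round(4))
E
python3 go.py .517 -.047 .116
```

```text
[ 216  185   81   87 5586] [256.2 228.9] [ 0.5179 -0.0511  0.15  ]
t 3.6833 tcp [ 0.5146 -0.0453  0.1616] rot [ 1.7971e+02  4.0000e-02 -8.6240e+01] j [ 17.   9. -24.  -0. -57. -13.] F [-1.9 -0.2 -5.7] w 0.088
slide frac [ 0.013 -0.015  0.304] turn frac 0.003
```

{"fn": "send_rows", "kwargs": {
  "moves": [
    {"slide": [0.02, -0.01, 0.08], "turn": 0, "gripper": 1},
    {"slide": [0.02, -0.01, 0.16], "turn": 0, "gripper": 1},
    {"slide": [0.02, -0.01, 0.24], "turn": 0, "gripper": 1},
    {"slide": [0.02, -0.01, 0.3], "turn": 0, "gripper": 1},
    {"slide": [0.02, -0.01, 0.3], "turn": 0, "gripper": 1}
  ]
}}

```text
time_s: 4.1
tcp_pos: [0.5178, -0.0483, 0.1204]
eef_rot: [179.9, -0.0, -86.2]
contact_force: [-0.6, 1.0, -0.1]
gripper_width: 0.0877
gripper_force: 0.0
```

{"fn": "send_rows", "kwargs": {
  "moves": [
    {"slide": [0, 0, 0], "turn": 0, "gripper": 0.7},
    {"slide": [0, 0, 0], "turn": 0, "gripper": 0.5},
    {"slide": [0, 0, 0], "turn": 0, "gripper": 0.4},
    {"slide": [0, 0, 0], "turn": 0, "gripper": 0.3},
    {"slide": [0, 0, 0], "turn": 0, "gripper": 0.3}
  ],
  "newtons": 30
}}

```text
time_s: 4.52
tcp_pos: [0.5191, -0.0489, 0.1221]
eef_rot: [-179.9, 0.0, -86.2]
contact_force: [0.6, -0.6, 0.1]
gripper_width: 0.0601
gripper_force: 0.0
```

{"fn": "send_rows", "kwargs": {
  "moves": [
    {"slide": [0, 0, 0.035], "turn": 0, "gripper": 0.62},
    {"slide": [0, 0, 0.035], "turn": 0, "gripper": 0.3},
    {"slide": [0, 0, 0.035], "turn": 0, "gripper": 0.3},
    {"slide": [0, 0, 0.035], "turn": 0, "gripper": 0.3},
    {"slide": [0, 0, 0.035], "turn": 0, "gripper": 0.3}
  ],
  "newtons": 30
}}

```text
time_s: 4.93
tcp_pos: [0.5184, -0.049, 0.1159]
eef_rot: [179.9, 0.0, -86.2]
contact_force: [-0.5, 0.5, -3.6]
gripper_width: 0.0473
gripper_force: 30.0
```

{"fn": "send_rows", "kwargs": {
  "moves": [
    {"slide": [0, 0, 0.035], "turn": 0, "gripper": 0.3},
    {"slide": [0, 0, 0], "turn": 0, "gripper": 0.3},
    {"slide": [0, 0, 0], "turn": 0, "gripper": 0.3},
    {"slide": [0, 0, -0.04], "turn": 0, "gripper": 0.3},
    {"slide": [0, 0, -0.08], "turn": 0, "gripper": 0.3}
  ],
  "newtons": 30
}}

```text
time_s: 5.35
tcp_pos: [0.518, -0.049, 0.1278]
eef_rot: [179.9, -0.0, -86.2]
contact_force: [0.4, 0.2, -4.1]
gripper_width: 0.0475
gripper_force: 30.0
```

{"fn": "send_rows", "kwargs": {
  "moves": [
    {"slide": [0, 0, -0.1], "turn": 0, "gripper": 0.3},
    {"slide": [0, 0, -0.22], "turn": 0, "gripper": 0.3},
    {"slide": [0, 0, -0.36], "turn": 0, "gripper": 0.3},
    {"slide": [0, 0, -0.5], "turn": 0, "gripper": 0.3},
    {"slide": [-0.06, 0.01, -0.6], "turn": 0, "gripper": 0.3}
  ]
}}

```text
time_s: 5.77
tcp_pos: [0.5172, -0.0407, 0.2202]
eef_rot: [-179.9, -0.0, -86.3]
contact_force: [0.4, 0.3, -4.0]
gripper_width: 0.0474
gripper_force: 30.0
```

{"fn": "send_rows", "kwargs": {
  "moves": [
    {"slide": [-0.12, 0.02, 0], "turn": 0, "gripper": 0.3},
    {"slide": [-0.28, 0.05, 0], "turn": 0, "gripper": 0.3},
    {"slide": [-0.46, 0.09, 0], "turn": 0, "gripper": 0.3},
    {"slide": [-0.65, 0.13, 0], "turn": 0, "gripper": 0.3},
    {"slide": [-0.84, 0.16, 0], "turn": 0, "gripper": 0.3}
  ]
}}

```text
time_s: 6.18
tcp_pos: [0.4835, 0.0849, 0.2184]
eef_rot: [180.0, 0.0, -86.3]
contact_force: [-0.0, 0.0, -3.7]
gripper_width: 0.0477
gripper_force: 30.0
```

```bash
python3 go.py .449 .322 .20
```

```text
t 6.1833 tcp [0.4835 0.0849 0.2184] rot [ 1.7998e+02  1.0000e-02 -8.6270e+01] j [ 33.   3. -23.  -0. -64. -29.] F [-0.   0.  -3.7] w 0.0477
slide frac [-1.592  0.127  0.123] turn frac 0.003
```

{"fn": "send_rows", "kwargs": {
  "moves": [
    {"slide": [-0.2, 0.02, 0], "turn": 0, "gripper": 0.3},
    {"slide": [-0.4, 0.04, 0], "turn": 0, "gripper": 0.3},
    {"slide": [-0.6, 0.06, 0], "turn": 0, "gripper": 0.3},
    {"slide": [-0.78, 0.07, 0], "turn": 0, "gripper": 0.3},
    {"slide": [-0.92, 0.08, 0], "turn": 0, "gripper": 0.3}
  ]
}}

```text
time_s: 6.6
tcp_pos: [0.4628, 0.2229, 0.2184]
eef_rot: [180.0, 0.0, -86.2]
contact_force: [0.5, 0.7, -3.6]
gripper_width: 0.0477
gripper_force: 30.0
```

{"fn": "send_rows", "kwargs": {
  "moves": [
    {"slide": [-0.14, 0.01, 0], "turn": 0, "gripper": 0.3},
    {"slide": [-0.28, 0.02, 0], "turn": 0, "gripper": 0.3},
    {"slide": [-0.42, 0.02, 0.0], "turn": 0, "gripper": 0.3},
    {"slide": [-0.56, 0.03, 0.05], "turn": 0, "gripper": 0.3},
    {"slide": [-0.6, 0.03, 0.12], "turn": 0, "gripper": 0.3}
  ]
}}

```text
time_s: 7.02
tcp_pos: [0.4532, 0.3135, 0.2009]
eef_rot: [-179.9, 0.1, -86.1]
contact_force: [-0.1, 0.4, -3.9]
gripper_width: 0.0474
gripper_force: 30.0
```

```bash
python3 - <<'E'
from h import *
d=cap("scene","side"); 
a=cv2.resize(d["scene"]["img"][150:300,320:480],None,fx=3,fy=3); b=cv2.resize(d["side"]["img"][60:210,80:240],None,fx=3,fy=3)
cv2.imwrite("pics/p1.png",cv2.resize(cv2.cvtColor(np.hstack([a,b]),cv2.COLOR_RGB2BGR),None,fx=.83,fy=.83))
E
python3 go.py .449 .322 .109
```

```text
t 7.1167 tcp [0.4518 0.3106 0.1981] rot [ 1.7983e+02 -1.4000e-01 -8.6160e+01] j [ 55.  10. -18.  -0. -63. -51.] F [-1.   0.1 -4.1] w 0.0479
slide frac [-0.077  0.013  0.594] turn frac 0.004
```

View pics/p1.png

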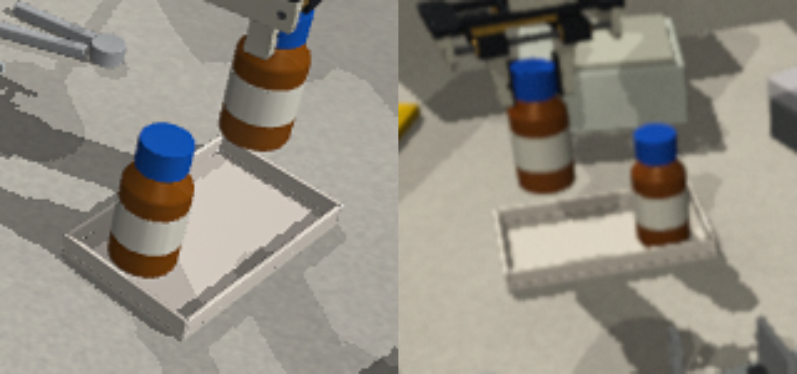

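{"fn": "send_rows", "kwargs": {
  "moves": [
    {"slide": [-0.05, 0.01, 0.12], "turn": 0, "gripper": 0.3},
    {"slide": [-0.05, 0.01, 0.25], "turn": 0, "gripper": 0.3},
    {"slide": [-0.05, 0.01, 0.38], "turn": 0, "gripper": 0.3},
    {"slide": [-0.05, 0.01, 0.48], "turn": 0, "gripper": 0.3},
    {"slide": [-0.05, 0.01, 0.52], "turn": 0, "gripper": 0.3}
  ]
}}

```text
time_s: 7.53
tcp_pos: [0.4501, 0.3159, 0.1202]
eef_rot: [179.8, -0.2, -86.3]
contact_force: [-0.1, -0.5, -4.5]
gripper_width: 0.0474
gripper_force: 30.0
```

{"fn": "send_rows", "kwargs": {
  "moves": [
    {"slide": [0, 0, 0.01], "turn": 0, "gripper": 0.3},
    {"slide": [0, 0, 0.02], "turn": 0, "gripper": 0.3},
    {"slide": [0, 0, 0.03], "turn": 0, "gripper": 0.3},
    {"slide": [0, 0, 0.04], "turn": 0, "gripper": 0.3},
    {"slide": [0, 0, 0.04], "turn": 0, "gripper": 0.3}
  ]
}}

```text
time_s: 7.95
tcp_pos: [0.4512, 0.318, 0.1169]
eef_rot: [-180.0, 0.0, -86.2]
contact_force: [1.0, -0.4, -4.6]
gripper_width: 0.0476
gripper_force: 30.0
```

{"fn": "send_rows", "kwargs": {
  "moves": [
    {"slide": [0, 0, 0.01], "turn": 0, "gripper": 0.3},
    {"slide": [0, 0, 0.02], "turn": 0, "gripper": 0.3},
    {"slide": [0, 0, 0.03], "turn": 0, "gripper": 0.3},
    {"slide": [0, 0, 0.03], "turn": 0, "gripper": 0.3},
    {"slide": [0, 0, 0.03], "turn": 0, "gripper": 0.3}
  ]
}}

```text
time_s: 8.37
tcp_pos: [0.4509, 0.3178, 0.1117]
eef_rot: [180.0, -0.0, -86.2]
contact_force: [0.1, 0.9, -4.1]
gripper_width: 0.0476
gripper_force: 30.0
```

{"fn": "send_rows", "kwargs": {
  "moves": [
    {"slide": [0, 0, 0.007], "turn": 0, "gripper": 0.3},
    {"slide": [0, 0, 0.014], "turn": 0, "gripper": 0.3},
    {"slide": [0, 0, 0.02], "turn": 0, "gripper": 0.3},
    {"slide": [0, 0, 0.02], "turn": 0, "gripper": 0.3},
    {"slide": [0, 0, 0.02], "turn": 0, "gripper": 0.3}
  ]
}}

```text
time_s: 8.78
tcp_pos: [0.451, 0.3178, 0.1087]
eef_rot: [180.0, -0.0, -86.2]
contact_force: [-0.6, 0.2, -4.4]
gripper_width: 0.0472
gripper_force: 30.0
```

{"fn": "send_rows", "kwargs": {
  "moves": [
    {"slide": [0, 0, 0.006], "turn": 0, "gripper": 0.3},
    {"slide": [0, 0, 0.012], "turn": 0, "gripper": 0.3},
    {"slide": [0, 0, 0.012], "turn": 0, "gripper": 0.3},
    {"slide": [0, 0, 0.012], "turn": 0, "gripper": 0.3},
    {"slide": [0, 0, 0.012], "turn": 0, "gripper": 0.3}
  ]
}}

```text
time_s: 9.2
tcp_pos: [0.4511, 0.3181, 0.1075]
eef_rot: [-180.0, 0.0, -86.2]
contact_force: [-2.7, 0.1, 2.9]
gripper_width: 0.0474
gripper_force: 30.0
```

{"fn": "send_rows", "kwargs": {
  "moves": [
    {"slide": [0, 0, 0], "turn": 0, "gripper": 0.6},
    {"slide": [0, 0, 0], "turn": 0, "gripper": 0.7},
    {"slide": [0, 0, 0], "turn": 0, "gripper": 0.85},
    {"slide": [0, 0, 0], "turn": 0, "gripper": 0.85},
    {"slide": [0, 0, 0], "turn": 0, "gripper": 0.85}
  ]
}}

```text
time_s: 9.62
tcp_pos: [0.4511, 0.3179, 0.107]
eef_rot: [-180.0, -0.0, -86.2]
contact_force: [0.2, 0.5, 0.4]
gripper_width: 0.0721
gripper_force: 0.0
```

{"fn": "send_rows", "kwargs": {
  "moves": [
    {"slide": [0, 0, -0.1], "turn": 0, "gripper": 0.85},
    {"slide": [0, 0, -0.3], "turn": 0, "gripper": 0.85},
    {"slide": [0, 0, -0.5], "turn": 0, "gripper": 0.85},
    {"slide": [0, 0, -0.7], "turn": 0, "gripper": 0.85},
    {"slide": [0.1, 0, -0.75], "turn": 0, "gripper": 0.7}
  ]
}}

```text
time_s: 10.03
tcp_pos: [0.454, 0.3056, 0.2245]
eef_rot: [-179.7, 0.3, -86.1]
contact_force: [1.1, 0.8, 0.8]
gripper_width: 0.0713
gripper_force: 0.0
```

```bash
python3 - <<'E'
from h import *
import pickle
d=cap("scene","side"); pickle.dump(d,open("d2.pkl","wb"))
a=cv2.resize(d["scene"]["img"][150:290,200:480],None,fx=2.8,fy=2.8,interpolation=cv2.INTER_CUBIC); b=cv2.resize(d["side"]["img"][100:260,110:310],None,fx=2,fy=2)
b=cv2.copyMakeBorder(b,0,0,0,a.shape[1]-b.shape[1],0)
im=cv2.cvtColor(np.vstack([a,b]),cv2.COLOR_RGB2BGR); im=cv2.resize(im,None,fx=.82,fy=.82); print(im.shape); cv2.imwrite("pics/p2.png",im)
E
python3 go.py .584 -.04 .20 -86.5
```

```text
(584, 643, 3)
t 10.1333 tcp [0.4527 0.3027 0.2219] rot [-1.7983e+02  1.7000e-01 -8.6240e+01] j [ 54.   8. -16.   0. -65. -51.] F [-0.7  0.4 -0.6] w 0.065
slide frac [ 2.337 -0.724  0.146] turn frac 0.003
```

View pics/p2.png

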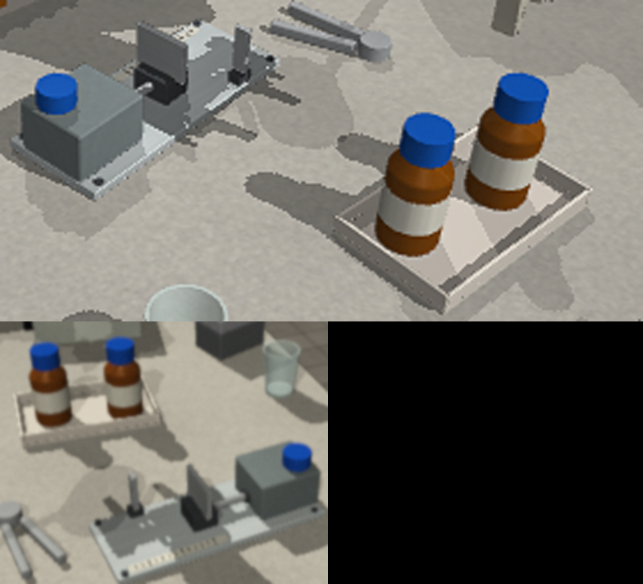

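{"fn": "send_rows", "kwargs": {
  "moves": [
    {"slide": [0.2, -0.05, 0], "turn": 0, "gripper": 0.6},
    {"slide": [0.4, -0.1, 0], "turn": 0, "gripper": 0.6},
    {"slide": [0.6, -0.15, 0], "turn": 0, "gripper": 0.6},
    {"slide": [0.8, -0.2, 0], "turn": 0, "gripper": 0.6},
    {"slide": [1, -0.25, 0], "turn": 0, "gripper": 0.6}
  ]
}}

```text
time_s: 10.55
tcp_pos: [0.499, 0.1543, 0.2184]
eef_rot: [179.9, -0.0, -86.2]
contact_force: [0.4, -0.1, -0.2]
gripper_width: 0.0529
gripper_force: 0.0
```

{"fn": "send_rows", "kwargs": {
  "moves": [
    {"slide": [0.2, -0.05, 0], "turn": 0, "gripper": 0.6},
    {"slide": [0.4, -0.1, 0], "turn": 0, "gripper": 0.6},
    {"slide": [0.6, -0.15, 0], "turn": 0, "gripper": 0.6},
    {"slide": [0.8, -0.2, 0], "turn": 0, "gripper": 0.6},
    {"slide": [0.96, -0.23, 0], "turn": 0, "gripper": 0.6}
  ]
}}

```text
time_s: 10.97
tcp_pos: [0.5432, 0.0123, 0.2182]
eef_rot: [179.9, -0.0, -86.3]
contact_force: [1.2, 1.0, 0.1]
gripper_width: 0.0525
gripper_force: 0.0
```

{"fn": "send_rows", "kwargs": {
  "moves": [
    {"slide": [0, 0, 0], "turn": 0, "gripper": 0.6},
    {"slide": [0, 0, 0], "turn": 0, "gripper": 0.6},
    {"slide": [0, 0, 0], "turn": 0, "gripper": 0.6},
    {"slide": [0, 0, 0], "turn": 0, "gripper": 0.6},
    {"slide": [0, 0, 0], "turn": 0, "gripper": 0.6}
  ]
}}

```text
time_s: 11.38
tcp_pos: [0.543, 0.0151, 0.2193]
eef_rot: [180.0, 0.0, -86.2]
contact_force: [0.8, 0.2, -0.2]
gripper_width: 0.0528
gripper_force: 0.0
```

```bash
python3 - <<'E'
from h import *
import pickle
d=cap("wrist"); pickle.dump(d,open("d3.pkl","wb")); c=d["wrist"]
print(c["origin"],c["attitude"])
for t in ["marker","paddle"]:
  for r in optics.look_for("wrist",t)[:2]: print(t,np.round(r["location"],4),round(r["p"],2), proj(c,r["location"]).round(1))
for p in([.5845,-.0406,.092],[.5018,.0122,.086]): print(proj(c,p))
x0,y0=150,40; s=3
im=cv2.cvtColor(c["img"],cv2.COLOR_RGB2BGR)[y0:y0+200,x0:x0+260]; im=cv2.resize(im,None,fx=s,fy=s,interpolation=cv2.INTER_CUBIC)
for k in range(0,260,20): cv2.putText(im,str(x0+k),(k*s,10),0,.35,(0,0,255),1); cv2.line(im,(k*s,0),(k*s,5),(0,0,255),1)
for k in range(0,200,20): cv2.putText(im,str(y0+k),(0,k*s+4),0,.35,(0,0,255),1)
cv2.imwrite("pics/w2.png",im)
E
python3 go.py .584 -.04 .2
```

```text
[ 0.54763965 -0.06880007  0.37864886] [ 1.61884090e+02  1.43534171e-02 -1.76189934e+02]
marker [0.502  0.0064 0.0504] 0.91 [298.4 166.2]
paddle [ 0.5801 -0.0362  0.0455] 0.66 [221.9 116.8]
paddle [0.5274 0.2512 0.0119] 0.44 [256.9 338. ]
[211.13639749 116.24511251]
[302.51850783 181.68425305]
t 11.5333 tcp [0.5431 0.015  0.2196] rot [-179.99    0.    -86.16] j [ 22.   8. -17.  -0. -65. -18.] F [-0.   0.6  0.1] w 0.0523
slide frac [ 0.384 -0.248  0.13 ] turn frac 0.004
```

View pics/w2.png

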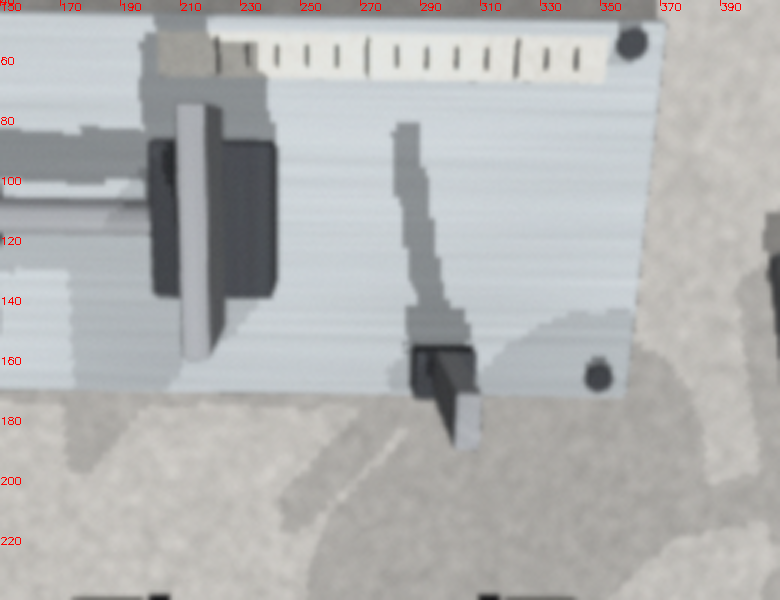

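Run:
```python
from h import *
import pickle
np.set_printoptions(precision=4,suppress=True)
c=pickle.load(open("d3.pkl","rb"))["wrist"]
q=lambda x,y,z:atz(c,150+x/3,40+y/3,z)
a,b=q(190.5,104,.092),q(196.5,358,.092); m=q(467,420,.086)
e1,e2=q(0,14,.012),q(655,22,.012); f1,f2=q(0,388,.012),q(620,396,.012)
ang=lambda u,v:np.degrees(np.arctan2(*(u-v)[1::-1]))
print("paddle",a,b,(a+b)/2,"len",np.linalg.norm(a-b),"yaw",ang(b,a)-90,"bed",ang(e1,e2),ang(f1,f2))
print("marker",m, "edges",q(455,420,.086),q(480,420,.086))
for yaw in (3.0,3.47,4):
  w=np.radians(yaw);u=np.array([np.cos(w),np.sin(w)]);v=np.array([-u[1],u[0]]);d=(m-(a+b)/2)[:2]; print(yaw,d@u,d@v)
S=pickle.load(open("d2.pkl","rb"))
# network on paddle/marker from w2 printed before
```

```text
paddle [ 0.5834 -0.0733  0.092 ] [ 0.5799 -0.0044  0.092 ] [ 0.5816 -0.0389  0.092 ] len 0.06895320529525198 yaw 2.9190359896665683 bed 3.164819143319666 3.05316826947288
marker [0.4991 0.0104 0.086 ] edges [0.5027 0.0107 0.086 ] [0.4953 0.0102 0.086 ]
3.0 -0.07979150452539129 0.053553633954416174
3.47 -0.07934952188022971 0.05420635831273009
4 -0.07884471210680725 0.05493803124379155
```

{"fn": "send_rows", "kwargs": {
  "moves": [
    {"slide": [0.15, -0.1, 0], "turn": 0.008, "gripper": 0.5},
    {"slide": [0.3, -0.2, 0], "turn": 0.008, "gripper": 0.5},
    {"slide": [0.38, -0.238, 0.15], "turn": 0.008, "gripper": 0.5},
    {"slide": [0.38, -0.238, 0.35], "turn": 0.008, "gripper": 0.5},
    {"slide": [0.38, -0.238, 0.55], "turn": 0.008, "gripper": 0.5}
  ]
}}

```text
time_s: 11.95
tcp_pos: [0.5834, -0.0405, 0.1366]
eef_rot: [-179.9, 0.0, -87.0]
contact_force: [-0.3, -0.1, -0.3]
gripper_width: 0.044
gripper_force: 0.0
```

{"fn": "send_rows", "kwargs": {
  "moves": [
    {"slide": [0, 0, 0.05], "turn": 0, "gripper": 0.5},
    {"slide": [0, 0, 0.1], "turn": 0, "gripper": 0.5},
    {"slide": [0, 0, 0.1], "turn": 0, "gripper": 0.5},
    {"slide": [0, 0, 0.1], "turn": 0, "gripper": 0.5},
    {"slide": [0, 0, 0.1], "turn": 0, "gripper": 0.5}
  ]
}}

```text
time_s: 12.37
tcp_pos: [0.5837, -0.0398, 0.1238]
eef_rot: [-179.8, 0.0, -86.9]
contact_force: [0.3, -0.2, 0.2]
gripper_width: 0.0444
gripper_force: 0.0
```

```bash
python3 go.py .5825 -.0395 .060 -86.9
```

```text
t 12.3667 tcp [ 0.5837 -0.0398  0.1238] rot [-1.7984e+02  1.0000e-02 -8.6900e+01] j [ 15.  17. -19.   0. -54. -12.] F [ 0.3 -0.2  0.2] w 0.0444
slide frac [-0.003  0.008  0.426] turn frac 0.0
```

{"fn": "send_rows", "kwargs": {
  "moves": [
    {"slide": [0, 0.008, 0.1], "turn": 0, "gripper": 0.5},
    {"slide": [0, 0.008, 0.2], "turn": 0, "gripper": 0.5},
    {"slide": [0, 0.008, 0.3], "turn": 0, "gripper": 0.5},
    {"slide": [0, 0.008, 0.4], "turn": 0, "gripper": 0.5},
    {"slide": [0, 0.008, 0.42], "turn": 0, "gripper": 0.5}
  ]
}}

```text
time_s: 12.78
tcp_pos: [0.5809, -0.0402, 0.0582]
eef_rot: [179.9, 0.0, -86.9]
contact_force: [-0.3, -1.0, -0.3]
gripper_width: 0.0441
gripper_force: 0.0
```

{"fn": "send_rows", "kwargs": {
  "moves": [
    {"slide": [0, 0, 0], "turn": 0, "gripper": 0.3},
    {"slide": [0, 0, 0], "turn": 0, "gripper": 0.2},
    {"slide": [0, 0, 0], "turn": 0, "gripper": 0.1},
    {"slide": [0, 0, 0], "turn": 0, "gripper": 0.0},
    {"slide": [0, 0, 0], "turn": 0, "gripper": 0.0}
  ],
  "newtons": 30
}}

```text
time_s: 13.2
tcp_pos: [0.5819, -0.0402, 0.06]
eef_rot: [-179.9, 0.0, -86.9]
contact_force: [-0.3, 0.4, 0.0]
gripper_width: 0.016
gripper_force: 0.0
```

{"fn": "send_rows", "kwargs": {
  "moves": [
    {"slide": [0, 0, 0], "turn": 0, "gripper": 0},
    {"slide": [0, 0, 0], "turn": 0, "gripper": 0},
    {"slide": [0, 0, 0], "turn": 0, "gripper": 0},
    {"slide": [0, 0, 0], "turn": 0, "gripper": 0.0},
    {"slide": [0, 0, 0], "turn": 0, "gripper": 0.0}
  ]
}}

```text
time_s: 13.62
tcp_pos: [0.5823, -0.0402, 0.0596]
eef_rot: [-179.9, -0.0, -86.9]
contact_force: [2.1, 0.9, 4.9]
gripper_width: 0.0078
gripper_force: 30.0
```

```bash
python3 go.py .5825 -.0395 .060 -86.9
```

```text
t 13.6167 tcp [ 0.5823 -0.0402  0.0596] rot [-179.9    -0.    -86.92] j [ 15.  21. -23.   0. -46. -12.] F [2.1 0.9 4.9] w 0.0078
slide frac [-0.005 -0.002 -0.002] turn frac -0.0
```

{"fn": "send_rows", "kwargs": {
  "moves": [
    {"slide": [0, 0.05, 0], "turn": 0, "gripper": 0},
    {"slide": [0, 0.1, 0], "turn": 0, "gripper": 0},
    {"slide": [0, 0.15, 0], "turn": 0, "gripper": 0},
    {"slide": [0, 0.2, 0], "turn": 0, "gripper": 0},
    {"slide": [0, 0.25, 0], "turn": 0, "gripper": 0}
  ],
  "newtons": 40
}}

```text
time_s: 14.03
tcp_pos: [0.5448, -0.0422, 0.0597]
eef_rot: [-179.8, 0.0, -86.9]
contact_force: [7.2, -0.8, 2.4]
gripper_width: 0.0077
gripper_force: 40.0
```

{"fn": "send_rows", "kwargs": {
  "moves": [
    {"slide": [0, 0.05, 0], "turn": 0, "gripper": 0},
    {"slide": [0, 0.1, 0], "turn": 0, "gripper": 0},
    {"slide": [0, 0.15, 0], "turn": 0, "gripper": 0},
    {"slide": [0, 0.2, 0], "turn": 0, "gripper": 0},
    {"slide": [0, 0.25, 0], "turn": 0, "gripper": 0}
  ]
}}

```text
time_s: 14.45
tcp_pos: [0.5082, -0.0441, 0.0596]
eef_rot: [-179.8, 0.0, -86.9]
contact_force: [11.0, -2.1, -1.5]
gripper_width: 0.0081
gripper_force: 40.0
```

{"fn": "send_rows", "kwargs": {
  "moves": [
    {"slide": [0, 0.02, 0], "turn": 0, "gripper": 0},
    {"slide": [0, 0.03, 0], "turn": 0, "gripper": 0},
    {"slide": [0, 0.03, 0], "turn": 0, "gripper": 0},
    {"slide": [0, 0.03, 0], "turn": 0, "gripper": 0},
    {"slide": [0, 0.03, 0], "turn": 0, "gripper": 0}
  ]
}}

```text
time_s: 14.87
tcp_pos: [0.504, -0.0443, 0.0597]
eef_rot: [-179.8, 0.0, -86.9]
contact_force: [10.3, -3.5, -1.0]
gripper_width: 0.0079
gripper_force: 40.0
```

```bash
python3 - <<'E'
from h import *
import pickle
d=cap("scene","side","wrist"); pickle.dump(d,open("d4.pkl","wb"))
def cr(n,x0,y0,w,h,s):
    im=cv2.cvtColor(d[n]["img"],cv2.COLOR_RGB2BGR)[y0:y0+h,x0:x0+w]; im=cv2.resize(im,None,fx=s,fy=s,interpolation=cv2.INTER_CUBIC)
    for k in range(0,w,10): cv2.putText(im,str(x0+k),(k*s,10),0,.35,(0,0,255),1)
    for k in range(0,h,10): cv2.putText(im,str(y0+k),(0,k*s+4),0,.35,(0,0,255),1)
    return im
a=cr("scene",265,140,70,60,5);b=cr("side",165,180,70,60,5)
w=cr("wrist",200,170,175,75,4)
im=np.zeros((600,700,3),np.uint8); im[:300,:350]=a; im[:300,350:]=b; im[300:,:]=w
cv2.imwrite("pics/draw.png",im)
E
python3 go.py .5825 -.0395 .060 -86.9
```

```text
t 15.0167 tcp [ 0.504  -0.0444  0.0596] rot [-179.77    0.    -86.9 ] j [ 17.  15. -33.   0. -42. -14.] F [ 9.4 -2.6 -0.7] w 0.0078
slide frac [-0.004 -0.524 -0.002] turn frac 0.0
```

View pics/draw.png

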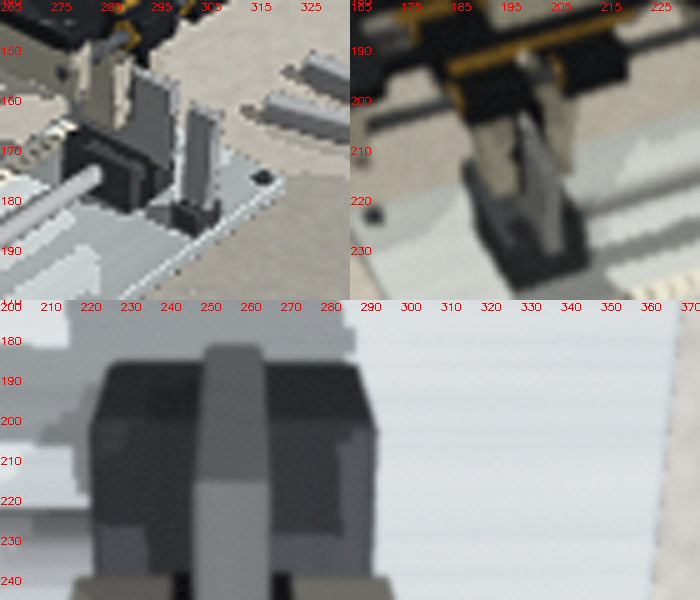

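Run:
```python
from h import *
import pickle
np.set_printoptions(precision=4,suppress=True)
c=pickle.load(open("d3.pkl","rb"))["wrist"]; w=np.radians(3.1);R=np.array([[np.cos(w),np.sin(w)],[-np.sin(w),np.cos(w)]])
G=lambda c,u,v,z:R@atz(c,u,v,z)[:2]*1000
q=lambda x,y,z:G(c,150+x/3,40+y/3,z)
o=(q(190.5,104,.092)+q(196.5,358,.092))/2
print("end",q(662,22,.012)-o,q(625,396,.012)-o,"marker",q(467,420,.086)-o,"foot corners z~.02",q(413,345,.025)-o,q(474,345,.025)-o)
c4=pickle.load(open("d4.pkl","rb"))["wrist"]
# drawn: bed end at v=200 and 240, paddle top ~ bottom strip u 248..266 at v 240 (top face z .092) 
print("end4",G(c4,367,200,.012)-o,G(c4,363,240,.012)-o,"block z.044",G(c4,222.5,205,.044)-o,G(c4,294,203,.044)-o, "face top",G(c4,248.5,220,.092)-o,G(c4,267,220,.092)-o)
print("block home",q(152,150,.044)-o,q(277,150,.044)-o)
S0=pickle.load(open("d0.pkl","rb"))["scene"];
```

```text
end [-148.0313  -63.988 ] [-149.191    64.3571] marker [-79.6979  53.6928] foot corners z~.02 [-68.2435  43.4588] [-89.8149  43.1904]
end4 [-149.2844  -13.7558] [-149.4437   14.7475] block z.044 [-59.2914 -21.8286] [-98.629  -23.0404] face top [-75.1713 -32.7961] [-82.6751 -32.8061]
block home [ 18.362  -21.7066] [-21.0799 -22.1956]
```

{"fn": "send_rows", "kwargs": {
  "moves": [
    {"slide": [0, 0.007, 0], "turn": 0, "gripper": 0},
    {"slide": [0, 0.007, 0], "turn": 0, "gripper": 0},
    {"slide": [0, 0.007, 0], "turn": 0, "gripper": 0},
    {"slide": [0, 0.007, 0], "turn": 0, "gripper": 0},
    {"slide": [0, 0.007, 0], "turn": 0, "gripper": 0}
  ]
}}

```text
time_s: 15.43
tcp_pos: [0.503, -0.0444, 0.0596]
eef_rot: [-179.8, 0.0, -86.9]
contact_force: [9.9, -3.5, -0.3]
gripper_width: 0.0078
gripper_force: 40.0
```

{"fn": "send_rows", "kwargs": {
  "moves": [
    {"slide": [0, 0, 0], "turn": 0, "gripper": 0},
    {"slide": [0, 0, 0], "turn": 0, "gripper": 0},
    {"slide": [0, 0, 0], "turn": 0, "gripper": 0},
    {"slide": [0, 0, 0], "turn": 0, "gripper": 0},
    {"slide": [0, 0, 0], "turn": 0, "gripper": 0}
  ]
}}

```text
time_s: 15.85
tcp_pos: [0.503, -0.0444, 0.0596]
eef_rot: [-179.8, 0.0, -86.9]
contact_force: [9.8, -2.3, -0.6]
gripper_width: 0.0073
gripper_force: 40.0
```

{"fn": "send_rows", "kwargs": {
  "moves": [
    {"slide": [0, 0, 0], "turn": 0, "gripper": 0},
    {"slide": [0, 0, 0], "turn": 0, "gripper": 0},
    {"slide": [0, 0, 0], "turn": 0, "gripper": 0},
    {"slide": [0, 0, 0], "turn": 0, "gripper": 0},
    {"slide": [0, 0, 0], "turn": 0, "gripper": 0}
  ]
}}

```text
time_s: 16.27
tcp_pos: [0.503, -0.0444, 0.0596]
eef_rot: [-179.8, 0.0, -86.9]
contact_force: [9.3, -3.3, -0.6]
gripper_width: 0.0078
gripper_force: 40.0
```

{"fn": "send_rows", "kwargs": {
  "moves": [
    {"slide": [0, 0, 0], "turn": 0, "gripper": 0},
    {"slide": [0, 0, 0], "turn": 0, "gripper": 0},
    {"slide": [0, 0, 0], "turn": 0, "gripper": 0},
    {"slide": [0, 0, 0], "turn": 0, "gripper": 0},
    {"slide": [0, 0, 0], "turn": 0, "gripper": 0}
  ]
}}

```text
time_s: 16.68
tcp_pos: [0.503, -0.0444, 0.0596]
eef_rot: [-179.8, 0.0, -86.9]
contact_force: [10.3, -3.2, -0.5]
gripper_width: 0.0077
gripper_force: 40.0
```

{"fn": "send_rows", "kwargs": {
  "moves": [
    {"slide": [0, -0.03, 0], "turn": 0, "gripper": 0},
    {"slide": [0, -0.06, 0], "turn": 0, "gripper": 0},
    {"slide": [0, -0.09, 0], "turn": 0, "gripper": 0},
    {"slide": [0, -0.12, 0], "turn": 0, "gripper": 0},
    {"slide": [0, -0.15, 0], "turn": 0, "gripper": 0}
  ]
}}

```text
time_s: 17.1
tcp_pos: [0.5252, -0.0432, 0.0597]
eef_rot: [-179.8, 0.0, -86.9]
contact_force: [6.9, -1.3, 2.2]
gripper_width: 0.0078
gripper_force: 40.0
```

{"fn": "send_rows", "kwargs": {
  "moves": [
    {"slide": [0, -0.03, 0], "turn": 0, "gripper": 0},
    {"slide": [0, -0.06, 0], "turn": 0, "gripper": 0},
    {"slide": [0, -0.09, 0], "turn": 0, "gripper": 0},
    {"slide": [0, -0.12, 0], "turn": 0, "gripper": 0},
    {"slide": [0, -0.15, 0], "turn": 0, "gripper": 0}
  ]
}}

```text
time_s: 17.52
tcp_pos: [0.5471, -0.0421, 0.0596]
eef_rot: [-179.9, 0.0, -86.9]
contact_force: [5.2, -0.4, 4.0]
gripper_width: 0.0078
gripper_force: 40.0
```

{"fn": "send_rows", "kwargs": {
  "moves": [
    {"slide": [0, -0.03, 0], "turn": 0, "gripper": 0},
    {"slide": [0, -0.06, 0], "turn": 0, "gripper": 0},
    {"slide": [0, -0.09, 0], "turn": 0, "gripper": 0},
    {"slide": [0, -0.12, 0], "turn": 0, "gripper": 0},
    {"slide": [0, -0.15, 0], "turn": 0, "gripper": 0}
  ]
}}

```text
time_s: 17.93
tcp_pos: [0.569, -0.0409, 0.0596]
eef_rot: [-179.9, 0.0, -86.9]
contact_force: [2.8, -0.5, 6.7]
gripper_width: 0.0077
gripper_force: 40.0
```

{"fn": "send_rows", "kwargs": {
  "moves": [
    {"slide": [0, -0.02, 0], "turn": 0, "gripper": 0},
    {"slide": [0, -0.04, 0], "turn": 0, "gripper": 0},
    {"slide": [0, -0.06, 0], "turn": 0, "gripper": 0},
    {"slide": [0, -0.08, 0], "turn": 0, "gripper": 0},
    {"slide": [0, -0.08, 0], "turn": 0, "gripper": 0}
  ]
}}

```text
time_s: 18.35
tcp_pos: [0.581, -0.0403, 0.0596]
eef_rot: [-179.9, -0.0, -86.9]
contact_force: [2.3, -0.1, 8.4]
gripper_width: 0.0077
gripper_force: 40.0
```

{"fn": "send_rows", "kwargs": {
  "moves": [
    {"slide": [0, -0.003, 0], "turn": 0, "gripper": 0},
    {"slide": [0, -0.006, 0], "turn": 0, "gripper": 0},
    {"slide": [0, -0.009, 0], "turn": 0, "gripper": 0},
    {"slide": [0, -0.01, 0], "turn": 0, "gripper": 0},
    {"slide": [0, -0.01, 0], "turn": 0, "gripper": 0}
  ]
}}

```text
time_s: 18.77
tcp_pos: [0.582, -0.0402, 0.0596]
eef_rot: [-180.0, -0.0, -86.9]
contact_force: [1.2, -0.0, 7.3]
gripper_width: 0.008
gripper_force: 40.0
```

{"fn": "send_rows", "kwargs": {
  "moves": [
    {"slide": [0, -0.002, 0], "turn": 0, "gripper": 0},
    {"slide": [0, -0.004, 0], "turn": 0, "gripper": 0},
    {"slide": [0, -0.004, 0], "turn": 0, "gripper": 0},
    {"slide": [0, -0.004, 0], "turn": 0, "gripper": 0},
    {"slide": [0, -0.004, 0], "turn": 0, "gripper": 0}
  ]
}}

```text
time_s: 19.18
tcp_pos: [0.5825, -0.0402, 0.0596]
eef_rot: [-180.0, 0.0, -86.9]
contact_force: [2.4, -0.4, 8.8]
gripper_width: 0.0079
gripper_force: 40.0
```

{"fn": "send_rows", "kwargs": {
  "moves": [
    {"slide": [0, -0.002, 0], "turn": 0, "gripper": 0},
    {"slide": [0, -0.004, 0], "turn": 0, "gripper": 0},
    {"slide": [0, -0.006, 0], "turn": 0, "gripper": 0},
    {"slide": [0, -0.006, 0], "turn": 0, "gripper": 0},
    {"slide": [0, -0.006, 0], "turn": 0, "gripper": 0}
  ]
}}

```text
time_s: 19.6
tcp_pos: [0.5831, -0.0402, 0.0596]
eef_rot: [-180.0, 0.0, -86.9]
contact_force: [0.7, 0.9, 8.7]
gripper_width: 0.0082
gripper_force: 40.0
```

{"fn": "send_rows", "kwargs": {
  "moves": [
    {"slide": [0, -0.002, 0], "turn": 0, "gripper": 0},
    {"slide": [0, -0.004, 0], "turn": 0, "gripper": 0},
    {"slide": [0, -0.006, 0], "turn": 0, "gripper": 0},
    {"slide": [0, -0.006, 0], "turn": 0, "gripper": 0},
    {"slide": [0, -0.006, 0], "turn": 0, "gripper": 0}
  ]
}}

```text
time_s: 20.02
tcp_pos: [0.5831, -0.0402, 0.0596]
eef_rot: [179.9, 0.0, -86.9]
contact_force: [-2.0, 0.8, 10.3]
gripper_width: 0.0076
gripper_force: 40.0
```

{"fn": "send_rows", "kwargs": {
  "moves": [
    {"slide": [0, 0, 0], "turn": 0, "gripper": 0.1},
    {"slide": [0, 0, 0], "turn": 0, "gripper": 0.2},
    {"slide": [0, 0, 0], "turn": 0, "gripper": 0.3},
    {"slide": [0, 0, 0], "turn": 0, "gripper": 0.4},
    {"slide": [0, 0, 0], "turn": 0, "gripper": 0.4}
  ]
}}

```text
time_s: 20.43
tcp_pos: [0.5835, -0.0403, 0.0584]
eef_rot: [179.9, -0.0, -87.0]
contact_force: [0.2, -1.1, 0.5]
gripper_width: 0.0297
gripper_force: 0.0
```

{"fn": "send_rows", "kwargs": {
  "moves": [
    {"slide": [0, 0, 0], "turn": 0, "gripper": 0.4},
    {"slide": [0, 0, -0.2], "turn": 0, "gripper": 0.4},
    {"slide": [0, 0, -0.4], "turn": 0, "gripper": 0.4},
    {"slide": [0, 0, -0.7], "turn": 0, "gripper": 0.4},
    {"slide": [0, 0, -1], "turn": 0, "gripper": 0.4}
  ]
}}

```text
time_s: 20.85
tcp_pos: [0.5832, -0.0404, 0.2031]
eef_rot: [179.9, -0.0, -87.0]
contact_force: [0.9, 0.1, -0.3]
gripper_width: 0.035
gripper_force: 0.0
```

{"fn": "send_rows", "kwargs": {
  "moves": [
    {"slide": [-0.1, 0.1, 0], "turn": 0, "gripper": 0.4},
    {"slide": [-0.24, 0.2, 0], "turn": 0, "gripper": 0.4},
    {"slide": [-0.36, 0.25, 0], "turn": 0, "gripper": 0.4},
    {"slide": [-0.36, 0.25, 0], "turn": 0, "gripper": 0.4},
    {"slide": [-0.36, 0.25, 0], "turn": 0, "gripper": 0.4}
  ]
}}

```text
time_s: 21.27
tcp_pos: [0.5436, 0.0124, 0.2027]
eef_rot: [-180.0, 0.0, -86.8]
contact_force: [0.3, -0.8, -0.1]
gripper_width: 0.0352
gripper_force: 0.0
```

```bash
python3 - <<'E'
from h import *
d=cap("scene","side","wrist")
for n,t in [("wrist","paddle"),("wrist","marker"),("side","bottle"),("scene","bottle"),("side","paddle"),("scene","cap")]:
  for r in optics.look_for(n,t)[:2]: print(n,t,np.round(r["location"],4),round(r["p"],2))
for n in ("scene","side"):
  hsv=cv2.cvtColor(d[n]["img"],cv2.COLOR_RGB2HSV); m=cv2.inRange(hsv,(105,150,60),(125,255,255)); N,l,st,ce=cv2.connectedComponentsWithStats(m)
  print(n,[(ce[i].round(0).tolist(),int(st[i,4])) for i in range(1,N) if st[i,4]>60])
E
python3 go.py .58 -.04 .2
```

```text
wrist paddle [ 0.5798 -0.039   0.0452] 0.83
wrist marker [0.504  0.0077 0.0537] 0.65
side bottle [0.4444 0.3002 0.0803] 0.65
scene bottle [0.4693 0.3298 0.0867] 0.94
side paddle [ 0.5808 -0.0462  0.0469] 0.66
scene cap [ 0.7478 -0.0393  0.0969] 0.53
scene [([210.0, 101.0], 76), ([88.0, 129.0], 906), ([62.0, 131.0], 639), ([147.0, 161.0], 327), ([224.0, 190.0], 275), ([427.0, 192.0], 410), ([386.0, 211.0], 457)]
side [([137.0, 121.0], 243), ([291.0, 183.0], 243), ([368.0, 208.0], 417), ([429.0, 245.0], 538), ([464.0, 283.0], 396), ([441.0, 298.0], 435), ([493.0, 305.0], 451), ([469.0, 322.0], 506), ([500.0, 348.0], 547)]
t 21.7167 tcp [0.544  0.0114 0.2021] rot [ 1.7998e+02 -1.0000e-02 -8.6980e+01] j [ 22.   9. -18.  -0. -63. -19.] F [-0.2  0.4 -0.4] w 0.0353
slide frac [ 0.355 -0.222  0.014] turn frac -0.005
```

Paddle is home, the bottle stands in the tray beside its mate, and the cap is unmoved.

```bash
python3 -c "
from plant import order; print(order.close_job())"
```

```text
the job is handed in; nothing more can be done
None
```

The job is handed in at about 22 s of the 58 s: the bottle stands upright in the tray, the slide was drawn about 80 mm into line with the marker (placed to about 1 mm by my measurement), held over a second, then eased fully home and released without snapping.

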